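# Press a new drive gear home on a splined shaft

### The job

The feed gearmotor of the panel saw stands on the table with its splined shaft up: take the new cream-coloured gear from the tray by its hexagon hub, set it on the shaft hub up, turn it until the splines mesh and slide it down. Press it fully home against the springy brass ring and keep it gripped and pressed there so that the circlip can go on: your program finishes while holding it like that. Leave the other things where they are.

Things in the scene. Friction and masses are not known exactly. Their poses are not given: they have to be found in the camera images.
- new_gear: the new gear, loose, about 0.28 kg, cream nylon, lying hub up in the tray: toothed disc 88 mm across the teeth, 18 mm thick, and on it a hexagon hub 50 mm across the flats whose top is 42 mm above the underside. Origin: on the axis at the underside; z towards the hub top. Two of the hub's flats are square to its x axis, the others every 60 deg
- hub_top (a point): centre of the new gear's hub top; axes as the gear's. Here the steel-lined splined bore opens; it runs right through: 31 mm across between the six lands, 38.6 mm at the bottoms of the six slots, slots 9.5 mm wide, one along the x axis and every 60 deg from it (each slot behind the middle of a flat); 1 to 2 mm lead-in chamfer at the underside
- shaft_end (a point): centre of the top end of the upright steel output shaft, 167 mm above the table; axes turn with the shaft, z up. The top 14 mm are a smooth round pilot of 28.4 mm diameter with a 5 mm cone at the tip and a black circlip groove. The shaft is held by its self-locking worm drive: it does not turn by hand
- spline_top (a point): on the shaft's axis, level with the chamfered tops of the six straight splines, 14 mm below the shaft end; axes as there. Splines: 7 mm wide, 36 mm across the crests, 28.4 mm at the roots, one along the x axis and every 60 deg from it
- gear_seat (a point): point on the shaft's axis where the gear's underside comes to lie when it is fully home: 55 mm below the shaft end, 112 mm above the table
- thrust_ring (a joint): the brass thrust ring round the foot of the splines (40 mm bore, 60 mm outside, 5 mm thick), carried by a wave spring: 0 = up, its top 6 mm above the gear's home position; grows as it is pressed down, to 0.006 (bottomed, gear fully home). It takes about 4 N to start moving (the gear's weight alone does not move it) and 12 N when bottomed
- gearmotor: the blue-grey gearmotor, fixed on the table. Origin on the table under the shaft's axis. Gearbox 150 x 150 mm at the foot, 124 x 124 mm above, covers up to 98 mm; the motor lies along its +x axis from 62 to 251 mm from the shaft's axis, 92 mm across, with a terminal box on it 103 to 177 mm from the axis, top at 119 mm
- parts_tray: shallow aluminium tray, fixed, 240 x 280 mm, rim 16 mm high, floor 4 mm thick; the gears lie on its floor. Origin under its centre
- old_gear: an old gear off another drive, dark brown, 88 mm across, plain bore with a keyway, with a round hub 52 mm across, 42 mm high; lies in the tray beside the new one. Origin at the centre of its underside. Leave it
- washer: steel washer lying in the tray, 42 mm across, 4 mm thick; origin at the centre of its underside. Leave it
- grease_jar: small yellow jar with a red lid standing in the tray, 42 mm across and 42 mm high; origin at the centre of its underside. Leave it
- pliers: circlip pliers with blue grips lying on the table on the robot's side of the gearmotor, 170 mm long along their x axis, 20 mm high; origin at the pivot, on the table. Leave them
- mallet: rubber mallet with a wooden handle, lying, 280 mm long, 56 mm high; origin on the table, 120 mm from the head's centre. Leave it
- oil_bottle: yellow bottle, 54 mm across, 130 mm high; origin at the centre of its underside. Leave it
- caliper: steel caliper lying flat, 190 mm long along its x axis; origin under the beam's middle. Leave it

How it is judged:
On the way, in this order (a step that is already met when the one before it is completed fails the run):
1. the new gear is lifted clear of the tray in the gripper (height (world z) of new_gear above 0.06 m and contact force between the fingers and new_gear above 2 N), for 0.1 s.
2. the splines have meshed: the gear, hub up, has slid at least 12 mm down the splines (z of new_gear in the frame of gear_seat below 0.029 m and horizontal distance between new_gear and gear_seat below 0.003 m and angle between new_gear's own z axis and vertical below 0.1 rad), for 0.1 s.
At the end, for the whole second after the job is handed in: For the last second the gear sits on the splines, within 3 mm of the shaft axis and 0.06 rad of square, under 1.8 mm above home; thrust ring pressed more than 4.5 mm of its 6; fingers grip the hub (over 5 N, tips below its top, TCP under 56 mm above the underside); nothing moves (0.02 m/s) (value of joint thrust_ring above 0.0045 m and z of new_gear in the frame of gear_seat below 0.0018 m and horizontal distance between new_gear and gear_seat below 0.003 m and angle between new_gear's own z axis and vertical below 0.06 rad and contact force between the fingers and new_gear above 5 N and z of the grasp point in the frame of new_gear below 0.056 m and linear speed of new_gear below 0.02 m/s); the arm keeps its last pose, push and grip.
It fails at once if another thing on the table or in the tray is shifted by more than 20 mm (distance of any of old_gear, washer, grease_jar, pliers, mallet, oil_bottle, caliper from where it was at the start of the episode above 0.02 m).
It also fails if it takes over 51 s, if anything falls off the work surface, if the arm or the gripper's body presses on something with over 40 N, if the wrist force passes 120 N, or if a joint passes its speed limit or range.

### The arm

A 6-joint arm with a two-finger parallel gripper is mounted at the origin on the work surface. World frame = base frame: x ahead of the robot, y to its left, z up, the work surface at z = 0. Lengths are in m, angles in rad, forces in N, time in s.
With the tool pointing down it reaches from about 0.25 to 0.725 m from the base axis. Payload 4 kg.
Tool frame: the origin (TCP) lies between the finger pads, 19 mm behind the fingertips; this is the grasp point; z points along the fingers, x is the direction in which the jaws open and shut, and the axes are right-handed (so a half turn about z gives the same grasp; the last joint's range is limited). The gripper opens to 85 mm and grips with 20 to 120 N. Pads are 22 mm wide; open, the fingers measure 114 mm over their backs; the gripper's body (76 mm by 85 mm) begins 54 mm behind the grasp point. The pads swing forward as they close: fully open they stand 13 mm farther back than shut.
Start: joints at [-1.332, 0.241, 0.005, 1.335, 0, 1.571], TCP at [0.118, -0.486, 0.25] pointing down, gripper open.
Joint ranges: [-2.72, 2.72], [-1.05, 1.87], [-1.09, 1.28], [-1.99, 2.15], [-1.42, 1.44], [-3.14, 3.14]. Speed limits (rad/s): [2.79, 2.79, 3.14, 3.14, 3.14, 3.14].

### API

Orientations are given as a unit quaternion [x, y, z, w].
In Python, from workcell import bot gives the robot as it stands. The module is installed in compiled form; this text tells all that it offers.
- The arm moves only by the shell command python3 -m inch 'ROWS'. ROWS is JSON, a list of rows, each a list of 7 numbers: the shift along the tool's x, y, z scaled (see below), then the turn, a rotation vector about the tool's x, y, z scaled (see below), then the gripper command: -1 is fully open, 1 is shut, values between are in proportion. In form: [[x, y, z, wx, wy, wz, gripper], ...]. A call has exactly 8 rows; each row shifts and turns the commanded pose from where the row before left it, along the tool's axes as they then stand; what a row does not reach is not made up. The controller multiplies each number of a shift by 2.5 cm and each number of a turn by 180 degrees. A row lasts 1/10 s, in which the tool goes at most 50 mm and 8.59 degrees, less where a joint would pass 70% of its speed; a pose out of reach is approached as far as the arm can. A call with a number of a shift or a turn outside -1 to 1 is refused whole. A call with a gripper value outside its range is refused whole. The fingers move at their own pace and stop on an object; the grip force is fixed at half the most. Time passes only in rows, so rows that do not move let the fingers close, or fill a call up. It gives the time, the measured TCP pose, the force and the opening at its end, in the units of the state.
- bot.get_obs(): the state, without advancing time (a new reading comes with each control period).
- bot.camera(name): name is "scene" or "top" or "wrist"; returns (picture, depth): 420x560x3 uint8, blue, green, red; 420x560 float32, m along the optical axis (not along the pixel's ray), 0 where there is no reading.
- bot.get_calibration(name): a dict with "vfov" (degrees; the focal length in pixels is half the picture's height over the tangent of half this angle, whatever the lens; pixels are square), "cx", "cy" (the principal point, pixels), "dist_coeffs" ([k1, k2, p1, p2, k3] as OpenCV has them; the pictures are not rectified), "R" (3x3) and "t" (3): a world point X has camera coordinates R X + t. Camera axes: x right, y down, z forward; pixel columns grow to the right and rows downward; lengths in m; the calibration is good to about 2 mm. A picture is of the moment at which its call begins: read the wrist's pose just before it. get_calibration takes no time and is no camera call; for the wrist camera it gives the pose at the moment of the call.
- bot.job_done(): hands the job in, once; it reports no verdict.
The state is a dict: "clock": time; "joint_pos": joint angles; "joint_vel": joint speeds; "tau": joint torques, N m; "eef_pos": TCP position; "tool_rot": TCP orientation; "ft_force": force on the tool from outside, world axes, zero at the start; "ft_torque": the same for the moment, N m; "grip_width": finger opening in m.
Only numpy, scipy, OpenCV 4.12 (cv2) and the standard library are available. Lean on these libraries where they do the work, as an engineer would, in place of code of your own. Each camera call takes 0.05 s, during which the arm holds its last target.

## Working session

There is one attempt and no reset: what is moved stays moved. The work goes in short steps, Python scripts to look and compute and a shell command to move; the robot and the scene stay as the last step left them, time stands still between calls to the robot, and variables do not carry over. Pictures are saved under pics/ and viewed, and the job is handed in when it is done.

```bash
mkdir -p pics
python3 - <<'E'
from workcell import bot
import cv2,numpy as np
o=bot.get_obs(); print(o)
for n in("scene","top","wrist"):
    c=bot.get_calibration(n); print(n,c)
    p,d=bot.camera(n); cv2.imwrite(f"pics/a_{n}.png",p); np.save(f"pics/a_{n}_d.npy",d); np.save(f"pics/a_{n}_p.npy",p)
print(bot.get_obs()["clock"])
E
```

```text
{'clock': 0.0, 'joint_pos': array([-1.33200985e+00,  2.41389478e-01,  3.71470047e-03,  1.33519239e+00,
       -2.98932218e-05,  1.57080204e+00]), 'joint_vel': array([-0.00095256,  0.00154712, -0.0007728 , -0.00115852, -0.0018343 ,
       -0.00067575]), 'tau': array([ 1.58131195e-03, -3.72318721e+01,  2.52406973e+01,  1.68462790e-02,
       -5.52055656e-05, -8.70965891e-06]), 'eef_pos': array([ 0.11811284, -0.4852367 ,  0.24912101]), 'tool_rot': array([ 7.86294114e-01, -6.17851514e-01, -8.23382754e-04, -6.27978488e-04]), 'ft_force': array([ 0.04878164,  0.85449612, -0.55276666]), 'ft_torque': array([ 0.0244059 , -0.01801228,  0.05346861]), 'grip_width': 0.08518769088892676}
scene {'vfov': 57.94805344545122, 'cx': 273.2316729463162, 'cy': 209.22851164979323, 'dist_coeffs': array([0.02179207, 0.        , 0.        , 0.        , 0.        ]), 'R': array([[-0.83769785,  0.54607127, -0.00827494],
       [ 0.30154781,  0.4498489 , -0.84065741],
       [-0.45533639, -0.7067122 , -0.54150405]]), 't': array([ 0.43200262, -0.06207457,  1.45325568])}
top {'vfov': 56.09854763128448, 'cx': 280.5776368927892, 'cy': 207.2588283096089, 'dist_coeffs': array([-0.01715616,  0.        ,  0.        ,  0.        ,  0.        ]), 'R': array([[-0.01163135, -0.99989744, -0.00835592],
       [-0.99227312,  0.01257417, -0.12343401],
       [ 0.12352642,  0.00685565, -0.9923176 ]]), 't': array([-4.97693133e-04,  5.48058645e-01,  1.26938551e+00])}
wrist {'vfov': 66.1143644427618, 'cx': 278.2686397641572, 'cy': 214.9837870958834, 'dist_coeffs': array([-0.01920515,  0.        ,  0.        ,  0.        ,  0.        ]), 'R': array([[ 0.23682106, -0.97155089, -0.00215747],
       [-0.91789995, -0.22446997,  0.32721998],
       [-0.31839515, -0.07551224, -0.94494573]]), 't': array([-0.49866848, -0.04267177,  0.38000335])}
0.15
```

View pics/a_top.png

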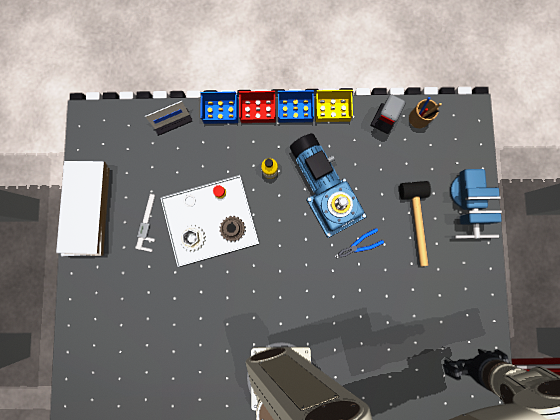

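View pics/a_scene.png

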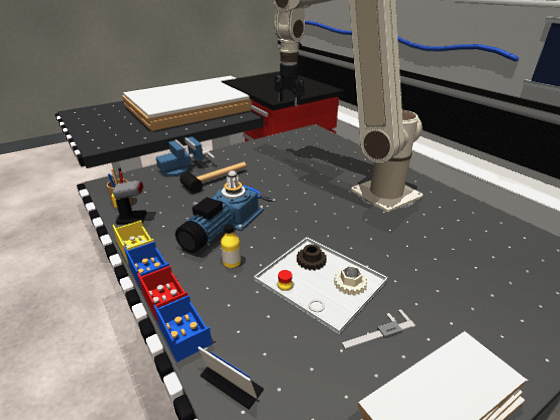

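View pics/a_wrist.png

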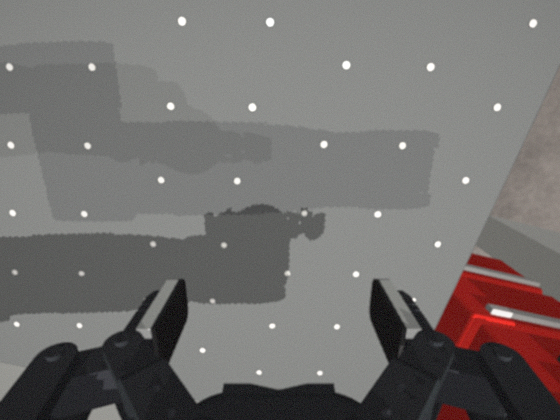

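The top view shows the new gear at about (193,238), the old gear at (232,228) and the shaft at (341,204). The scene view agrees with that. Next I'll get metric positions.

```bash
cat > h.py <<'E'
import cv2,numpy as np
from scipy.spatial.transform import Rotation as Ro
def K(c,H=420):
    f=H/2/np.tan(np.radians(c["vfov"]/2)); return np.array([[f,0,c["cx"]],[0,f,c["cy"]],[0,0,1]])
def ray(c,uv):
    uv=np.asarray(uv,float).reshape(-1,1,2)
    n=cv2.undistortPoints(uv,K(c),c["dist_coeffs"]).reshape(-1,2)
    d=np.c_[n,np.ones(len(n))]@c["R"]; o=-c["R"].T@c["t"]; return o,d
def onplane(c,uv,z):
    o,d=ray(c,uv); return o+d*((z-o[2])/d[:,2])[:,None]
def proj(c,X):
    X=np.asarray(X,float).reshape(-1,3)
    return cv2.projectPoints(X,cv2.Rodrigues(c["R"])[0],c["t"],K(c),c["dist_coeffs"])[0].reshape(-1,2)
def cloud(c,d):
    v,u=np.nonzero(d>0); 
    n=cv2.undistortPoints(np.c_[u,v].astype(float).reshape(-1,1,2),K(c),c["dist_coeffs"]).reshape(-1,2)
    z=d[v,u]; P=(np.c_[n*z[:,None],z]-c["t"])@c["R"]; return u,v,P
def rel(o,pos):  # world pos in tool frame
    return Ro.from_quat(o["tool_rot"]).inv().apply(np.asarray(pos)-o["eef_pos"])
E
python3 - <<'E'
from workcell import bot
from h import *
for n in("top","scene"):
    c=bot.get_calibration(n); p=np.load(f"pics/a_{n}_p.npy"); d=np.load(f"pics/a_{n}_d.npy")
    u,v,P=cloud(c,d)
    col=p[v,u].astype(int); 
    b0={"top":(175,215,222,256),"scene":(325,375,255,300)}[n]
    m=(u>b0[0])&(u<b0[1])&(v>b0[2])&(v<b0[3])
    for lo,hi in((.036,.052),(.018,.03)):
        k=m&(P[:,2]>lo)&(P[:,2]<hi); 
        if k.sum(): q=P[k]; print(n,lo,k.sum(),q.mean(0),(q.min(0)+q.max(0))/2,np.ptp(q,axis=0))
    b0={"top":(315,370,185,230),"scene":(215,262,165,215)}[n]
    m=(u>b0[0])&(u<b0[1])&(v>b0[2])&(v<b0[3])
    for lo,hi in((.125,.18),(.11,.122)):
        k=m&(P[:,2]>lo)&(P[:,2]<hi)
        if k.sum(): q=P[k]; print(n,'shaft',lo,k.sum(),q.mean(0),(q.min(0)+q.max(0))/2,np.ptp(q,axis=0))
c=bot.get_calibration("top")
print(onplane(c,[[193,238]],.045),onplane(c,[[341,203]],.16),onplane(c,[[232,228],[219,191],[190,201]],.04))
print(proj(c,[[.118,-.486,.25]]))
p=np.load("pics/a_top_p.npy")
cv2.imwrite("pics/b.png",np.hstack([cv2.resize(p[210:270,165:245],None,fx=5,fy=5,interpolation=2),cv2.resize(p[175:235,300:380],None,fx=5,fy=5,interpolation=2)]))
E
```

```text
top 0.036 129 [0.45145852 0.29019767 0.04492518] [0.45127103 0.28941714 0.04390553] [0.05528845 0.05242938 0.01311078]
top 0.018 279 [0.45128644 0.28888299 0.02255224] [0.45254437 0.29136905 0.02392892] [0.08317257 0.08792441 0.01184328]
top shaft 0.125 118 [ 0.54510163 -0.19121779  0.15851344] [ 0.54380695 -0.19323801  0.1495796 ] [0.0426445  0.03595257 0.04787192]
top shaft 0.11 141 [ 0.54650303 -0.19022764  0.11818795] [ 0.54852708 -0.19329705  0.11629459] [0.05660343 0.05950571 0.01079078]
scene 0.036 199 [0.45789481 0.29366236 0.04336454] [0.4574049  0.29197087 0.04232398] [0.05404938 0.05223795 0.01250667]
scene 0.018 330 [0.4645211  0.29902991 0.02181242] [0.44261824 0.2680119  0.02400511] [0.11257599 0.17968982 0.01197833]
scene shaft 0.125 139 [ 0.55518427 -0.18373127  0.14817996] [ 0.55179228 -0.18842532  0.1468185 ] [0.03507953 0.03324195 0.04317564]
scene shaft 0.11 131 [ 0.58458378 -0.15962753  0.11660635] [ 0.59116705 -0.15969707  0.11590081] [0.13655502 0.12119175 0.01177708]
[[0.44938662 0.27909789 0.045     ]] [[ 0.54284897 -0.18858458  0.16      ]] [[0.48084232 0.15265103 0.04      ]
 [0.60414248 0.19624352 0.04      ]
 [0.57191348 0.29211558 0.04      ]]
[[463.41090499 356.71487397]]
```

View pics/b.png

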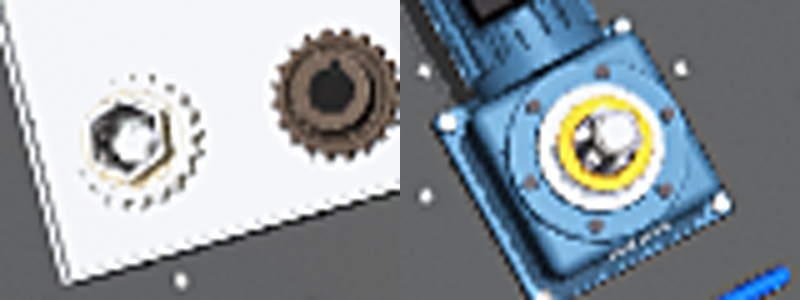

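Run:
```python
from workcell import bot
from h import *
c=bot.get_calibration("wrist"); o=bot.get_obs()
C=-c["R"].T@c["t"]; print("cam",C, rel(o,C), "axis in tool",Ro.from_quat(o["tool_rot"]).inv().apply(c["R"][2]))
print(proj(c,[o["eef_pos"]]), Ro.from_quat(o["tool_rot"]).as_matrix().round(3))
for X in([.545,-.19,.30],[.4515,.29,.25]): print(rel(o,X)/.025)
```

```text
cam [ 0.19992944 -0.46541255  0.37208326] [-0.00026016 -0.08416993 -0.12277111] axis in tool [-1.53792451e-04  3.27241001e-01  9.44940899e-01]
[[278.87018654 303.32464905]] [[ 0.237 -0.972 -0.   ]
 [-0.972 -0.237  0.002]
 [-0.002 -0.    -1.   ]]
[ -7.44467936 -19.3836974   -2.01510535]
[-2.69812038e+01 -2.02913436e+01  1.66408238e-02]
```

```bash
r='[-0.4,-1,-0.1,0,0,0,-1]'; echo; python3 -m inch '[[-0.4,-1,-0.1,0,0,0,-1],[-0.4,-1,-0.1,0,0,0,-1],[-0.4,-1,-0.1,0,0,0,-1],[-0.4,-1,-0.1,0,0,0,-1],[-0.4,-1,-0.1,0,0,0,-1],[-0.4,-1,-0.1,0,0,0,-1],[-0.4,-1,-0.1,0,0,0,-1],[-0.4,-1,-0.1,0,0,0,-1]]'
python3 -m inch '[[-0.4,-1,-0.1,0,0,0,-1],[-0.4,-1,-0.1,0,0,0,-1],[-0.4,-1,-0.1,0,0,0,-1],[-0.4,-1,-0.1,0,0,0,-1],[-0.4,-1,-0.1,0,0,0,-1],[-0.4,-1,-0.1,0,0,0,-1],[-0.4,-1,-0.1,0,0,0,-1],[-0.4,-1,-0.1,0,0,0,-1]]'
python3 -m inch '[[-0.4,-1,0,0,0,0,-1],[-0.4,-1,0,0,0,0,-1],[-0.2,-0.8,0,0,0,0,-1],[0,-0.6,0,0,0,0,-1],[0,0,0,0,0,0,-1],[0,0,0,0,0,0,-1],[0,0,0,0,0,0,-1],[0,0,0,0,0,0,-1]]'
python3 - <<'E'
from workcell import bot
from h import *
o=bot.get_obs(); c=bot.get_calibration("wrist"); p,d=bot.camera("wrist"); np.savez("pics/s1.npz",p=p,d=d,**c,q=o["tool_rot"],e=o["eef_pos"])
print(o["clock"],o["eef_pos"],rel(o,[.545,-.19,.29])/.025,o["joint_pos"],proj(c,[[.545,-.19,.167]]))
cv2.imwrite("pics/s1.png",p)
E
```

```text
clock: 0.95
eef_pos: [0.2943, -0.3599, 0.2698]
tool_rot: [0.786, -0.618, -0.0, -0.0]
ft_force: [0.6, -0.6, -0.3]
grip_width: 0.0857
clock: 1.75
eef_pos: [0.4697, -0.2349, 0.2897]
tool_rot: [0.786, -0.618, -0.0, 0.0]
ft_force: [-0.2, -0.6, -0.2]
grip_width: 0.0855
clock: 2.55
eef_pos: [0.545, -0.1918, 0.2902]
tool_rot: [0.786, -0.618, -0.0, 0.0]
ft_force: [-0.3, -0.3, -0.1]
grip_width: 0.0854
2.55 [ 0.54502275 -0.19179329  0.29022156] [-0.06992682 -0.01601916  0.0088562 ] [-3.38309352e-01  3.88545156e-01  3.14930428e-01  1.49725202e+00
 -1.15160747e-04  2.56541099e+00] [[276.47218646 213.3083598 ]]
```

View pics/s1.png

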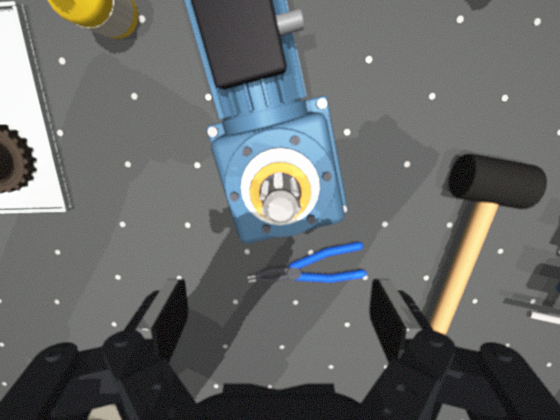

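Run:
```python
from h import *
f=np.load("pics/s1.npz"); p=f["p"]; d=f["d"]; c={k:f[k] for k in("R","t","dist_coeffs")}; 
for k in("vfov","cx","cy"): c[k]=float(f[k])
cv2.imwrite("pics/s1z.png",cv2.resize(p[140:240,230:330],None,fx=6,fy=6,interpolation=2))
u,v,P=cloud(c,d); m=(abs(u-280)<60)&(abs(v-195)<60)
for lo,hi in((.160,.1662),(.166,.175),(.150,.156),(.113,.125)):
    k=m&(P[:,2]>lo)&(P[:,2]<hi); q=P[k]; 
    if len(q): print(lo,len(q),q.mean(0),(q.min(0)+q.max(0))/2,np.ptp(q,axis=0))
k=m&(P[:,2]>.14); print(np.percentile(P[k,2],[50,90,100]))
# Yellow ring
hsv=cv2.cvtColor(p,cv2.COLOR_BGR2HSV); y=cv2.inRange(hsv,(15,90,90),(35,255,255)); y[:, :230]=0; y[:,330:]=0
ct=max(cv2.findContours(y,cv2.RETR_EXTERNAL,cv2.CHAIN_APPROX_NONE)[0],key=cv2.contourArea); e=cv2.fitEllipse(ct); print(e, onplane(c,[e[0]],.118))
```

```text
0.16 745 [ 0.55096302 -0.19180281  0.16404906] [ 0.54916145 -0.19218247  0.16310317] [0.02821327 0.02811991 0.00617702]
0.166 188 [ 0.54931385 -0.19207926  0.1664933 ] [ 0.54969562 -0.19189072  0.16685828] [0.02006483 0.02064199 0.00171328]
0.15 164 [ 0.55754061 -0.19025603  0.15193684] [ 0.55027726 -0.19212387  0.15298685] [0.03242959 0.0356373  0.00596904]
0.113 1318 [ 0.55688108 -0.19010647  0.11688311] [ 0.5492432  -0.19231147  0.11888221] [0.05793284 0.05927786 0.01176001]
[0.16344117 0.16628445 0.16771492]
((279.9289855957031, 192.12405395507812), (55.59949493408203, 56.01369857788086), 179.65951538085938) [[ 0.55002565 -0.19186977  0.118     ]]
```

View pics/s1z.png

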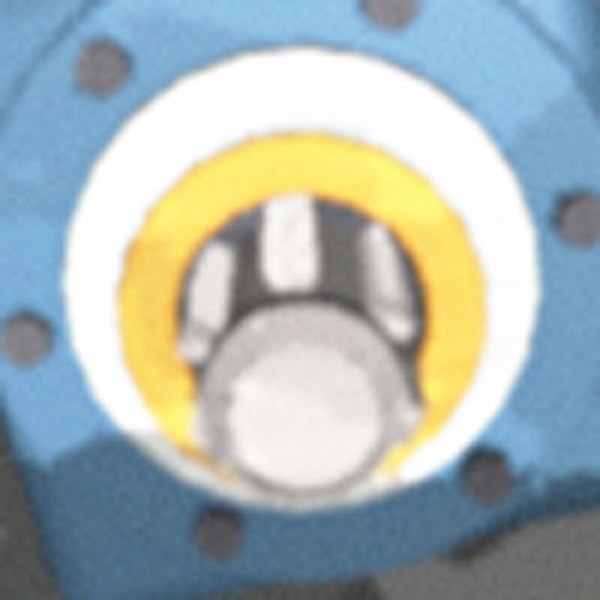

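Run:
```python
from h import *
f=np.load("pics/s1.npz"); p=f["p"]; d=f["d"]; c={k:f[k] for k in("R","t","dist_coeffs")}; 
for k in("vfov","cx","cy"): c[k]=float(f[k])
A=np.array([.5495,-.192])
def cyl(z):
    uv=np.array([230,140])+(np.asarray(z)+.5)/6-.5
    o,dd=ray(c,[uv]); dd=dd[0]; a=dd[:2]@dd[:2]; w=o[:2]-A; b=w@dd[:2]; q=w@w-.018**2
    D=b*b-a*q
    if D<0: return None
    out=[]
    for s in((-b-np.sqrt(D))/a,(-b+np.sqrt(D))/a):
        X=o+s*dd; out.append((round(X[2],3),round(np.degrees(np.arctan2(X[1]-A[1],X[0]-A[0])),1)))
    return out
for n,z in dict(mid_l=(262,250),mid_r=(318,250),ml2=(266,210),mr2=(315,210),L_l=(194,290),L_r=(226,290),R_l=(367,260),R_r=(405,260)).items(): print(n,cyl(z))
print("tool x dir",np.degrees(np.arctan2(*Ro.from_quat(f["q"]).as_matrix()[[1,0],0])))
# bolt holes/gearbox sides hint
```

```text
mid_l [(np.float64(0.144), np.float64(32.6)), (np.float64(0.002), np.float64(166.8))]
mid_r [(np.float64(0.147), np.float64(7.1)), (np.float64(-0.004), np.float64(-153.2))]
ml2 [(np.float64(0.117), np.float64(31.8)), (np.float64(-0.04), np.float64(167.9))]
mr2 [(np.float64(0.121), np.float64(7.5)), (np.float64(-0.047), np.float64(-153.8))]
L_l [(np.float64(0.129), np.float64(78.9)), (np.float64(0.098), np.float64(105.2))]
L_r [(np.float64(0.157), np.float64(49.5)), (np.float64(0.056), np.float64(142.0))]
R_l [(np.float64(0.143), np.float64(-16.7)), (np.float64(0.029), np.float64(-117.3))]
R_r [(np.float64(0.106), np.float64(-54.6)), (np.float64(0.087), np.float64(-70.1))]
tool x dir -76.37092002522098
```

```bash
python3 -m inch '[[-1,0,0,0,0,0,-1],[-1,0,0,0,0,0,-1],[-1,0,0,0,0,0,-1],[-1,0,0,0,0,0,-1],[-1,0,0,0,0,0,-1],[-1,0,0,0,0,0,-1],[-1,0,0,0,0,0,-1],[-1,0,0,0,0,0,-1]]'
python3 -m inch '[[-1,0,0.2,0,0,0,-1],[-1,0,0.2,0,0,0,-1],[-1,0,0.2,0,0,0,-1],[-1,0,0.2,0,0,0,-1],[-1,0,0.4,0,0,0,-1],[-1,0,0.4,0,0,0,-1],[-1,0,0.4,0,0,0,-1],[-1,0,0.4,0,0,0,-1]]'
python3 -m inch '[[-1,-0.2,0.4,0,0,0,-1],[-1,-0.2,0.4,0,0,0,-1],[-1,-0.2,0.4,0,0,0,-1],[-0.7,-0.1,0.4,0,0,0,-1],[0,0,0.4,0,0,0,-1],[0,0,0.4,0,0,0,-1],[0,0,0,0,0,0,-1],[0,0,0,0,0,0,-1]]'
python3 - <<'E'
from workcell import bot
from h import *
o=bot.get_obs(); c=bot.get_calibration("wrist"); p,d=bot.camera("wrist"); np.savez("pics/g1.npz",p=p,d=d,**c,q=o["tool_rot"],e=o["eef_pos"])
print(o["clock"],o["eef_pos"],o["joint_pos"])
cv2.imwrite("pics/g1.png",p)
u,v,P=cloud(c,d); m=(abs(u-280)<110)&(abs(v-210)<110)
for lo,hi in((.044,.05),(.018,.026)):
    k=m&(P[:,2]>lo)&(P[:,2]<hi); q=P[k]
    if len(q): print(lo,len(q),q.mean(0),(q.min(0)+q.max(0))/2,np.ptp(q,axis=0))
E
```

```text
clock: 3.4
eef_pos: [0.4978, 0.0035, 0.2904]
tool_rot: [0.786, -0.618, 0.0, -0.0]
ft_force: [-1.0, 0.0, -0.1]
grip_width: 0.0853
clock: 4.2
eef_pos: [0.4615, 0.1534, 0.2305]
tool_rot: [0.805, -0.593, -0.015, -0.011]
ft_force: [0.2, -0.1, 0.0]
grip_width: 0.0853
clock: 5.0
eef_pos: [0.4641, 0.2022, 0.1757]
tool_rot: [0.824, -0.565, -0.032, -0.021]
ft_force: [1.3, 0.7, -0.4]
grip_width: 0.0852
5.0 [0.46407808 0.20217463 0.17568516] [ 0.36834449  0.29862196 -0.11806421  1.15548791  0.07560726  3.14060936]
0.044 3662 [0.4767784  0.18905131 0.0451079 ] [0.46686083 0.22020509 0.0457301 ] [0.08158541 0.1765539  0.00345872]
0.018 5660 [0.47671021 0.2175237  0.02033001] [0.46767511 0.21817374 0.02198481] [0.11604855 0.20862788 0.00796401]
```

View pics/g1.png

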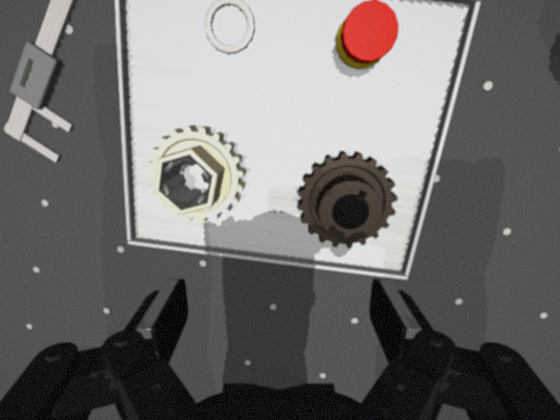

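Run:
```python
from h import *
p=np.load("pics/g1.npz")["p"]
cv2.imwrite("pics/g1z.png",cv2.resize(p[120:225,140:250],None,fx=6,fy=6,interpolation=2))
```

```text
(no output)
```

View pics/g1z.png

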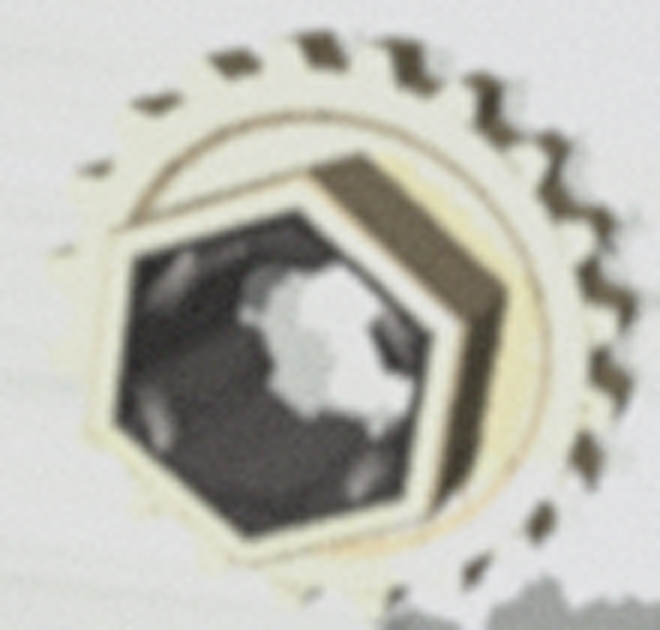

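Run:
```python
from h import *
f=np.load("pics/g1.npz"); c={k:f[k] for k in("R","t","dist_coeffs")}
for k in("vfov","cx","cy"): c[k]=float(f[k])
V=np.array([(305,180),(467,322),(428,515),(250,560),(88,425),(112,228)],float)
uv=np.array([140,120])+(V+.5)/6-.5
X=onplane(c,uv,.046)[:,:2]; ctr=X.mean(0); print(ctr, np.linalg.norm(X-ctr,axis=1)*2)
e=np.roll(X,-1,0)-X; n=np.degrees(np.arctan2(e[:,1],e[:,0]))+90; print(n%60); z=np.exp(1j*np.radians(n*6)).mean(); print(np.degrees(np.angle(z))/6,"flat normal mod 60")
V2=np.array([(300,210),(433,335),(405,500),(250,537),(115,418),(133,260)],float)
X=onplane(c,np.array([140,120])+(V2+.5)/6-.5,.046)[:,:2]; print(X.mean(0))
```

```text
[0.45431286 0.29126298] [0.05458797 0.05678897 0.05611778 0.05516968 0.05687535 0.05713254]
[38.9629506  36.34681949 36.71822132 38.93284807 37.1022079  34.80620667]
-22.854620667549156 flat normal mod 60
[0.45364473 0.2913883 ]
```

```bash
cat >> h.py <<'E'
def plan(o,pos,yaw):
    R=Ro.from_quat(o["tool_rot"]); y=np.radians(yaw)
    x=np.array([np.cos(y),np.sin(y),0]); z=np.array([0,0,-1.]); T=Ro.from_matrix(np.c_[x,np.cross(z,x),z])
    rv=(R.inv()*T).as_rotvec(); 
    cur=R.as_matrix(); print("clock",o["clock"],"pos",o["eef_pos"].round(4),"yaw",np.degrees(np.arctan2(cur[1,0],cur[0,0])).round(2),"tilt",np.degrees(np.arccos(-cur[2,2])).round(2),"F",o["ft_force"].round(1),"w",round(o["grip_width"],4))
    print("shift units in current tool",(rel(o,pos)/.025).round(3),"in target tool",(T.inv().apply(pos-o["eef_pos"])/.025).round(3),"turn units",(rv/np.pi).round(4))
E
python3 - <<'E'
from workcell import bot
from h import *
plan(bot.get_obs(),np.array([.454,.2913,.17]),-22.9)
E
```

```text
clock 5.05 pos [0.4644 0.2023 0.1762] yaw -68.84 tilt 4.33 F [ 0.2 -0.3 -0.1] w 0.0855
shift units in current tool [-3.441 -0.896  0.507] in target tool [-1.769 -3.116  0.246] turn units [-0.0096  0.0228 -0.2551]
```

```bash
python3 -m inch '[[0,0,0,-0.0016,0.0038,-0.0425,-1],[0,0,0,-0.0016,0.0038,-0.0425,-1],[0,0,0,-0.0016,0.0038,-0.0425,-1],[0,0,0,-0.0016,0.0038,-0.0425,-1],[0,0,0,-0.0016,0.0038,-0.0425,-1],[0,0,0,-0.0016,0.0038,-0.0425,-1],[0,0,0,0,0,0,-1],[0,0,0,0,0,0,-1]]'
python3 -m inch '[[-0.4,-0.8,0,0,0,0,-1],[-0.5,-0.8,0.05,0,0,0,-1],[-0.5,-0.8,0.1,0,0,0,-1],[-0.3,-0.7,0.1,0,0,0,-1],[0,0,0,0,0,0,-1],[0,0,0,0,0,0,-1],[0,0,0,0,0,0,-1],[0,0,0,0,0,0,-1]]'
python3 - <<'E'
from workcell import bot
from h import *
o=bot.get_obs(); plan(o,np.array([.454,.2913,.17]),-22.9)
c=bot.get_calibration("wrist"); p,d=bot.camera("wrist"); np.savez("pics/g2.npz",p=p,d=d,**c,q=o["tool_rot"],e=o["eef_pos"])
cv2.imwrite("pics/g2.png",p)
cv2.imwrite("pics/g2z.png",cv2.resize(p[150:270,215:345],None,fx=5,fy=5,interpolation=2))
u,v,P=cloud(c,d); m=(abs(u-280)<75)&(abs(v-210)<75)
for lo,hi in((.043,.05),(.018,.026)):
    k=m&(P[:,2]>lo)&(P[:,2]<hi); q=P[k]
    if len(q): print(lo,len(q),q.mean(0),(q.min(0)+q.max(0))/2,np.ptp(q,axis=0))
E
```

```text
clock: 5.85
eef_pos: [0.4646, 0.2026, 0.1765]
tool_rot: [0.98, -0.2, 0.0, -0.0]
ft_force: [0.3, -0.3, 0.4]
grip_width: 0.0853
clock: 6.65
eef_pos: [0.4554, 0.2896, 0.1699]
tool_rot: [0.98, -0.199, -0.0, 0.0]
ft_force: [-0.5, 0.5, 0.6]
grip_width: 0.0851
clock 6.65 pos [0.4554 0.2896 0.1699] yaw -22.98 tilt 0.02 F [-0.5  0.5  0.6] w 0.0851
shift units in current tool [-0.079 -0.04  -0.005] in target tool [-0.079 -0.04  -0.005] turn units [ 0.0001  0.0001 -0.0005]
0.043 1601 [0.45398761 0.29327194 0.04451125] [0.4535938  0.29254371 0.04512119] [0.05629043 0.0523804  0.00421367]
0.018 3333 [0.45784592 0.29184979 0.02041362] [0.45333741 0.26074851 0.02198093] [0.08702064 0.14881769 0.00796182]
```

View pics/g2.png

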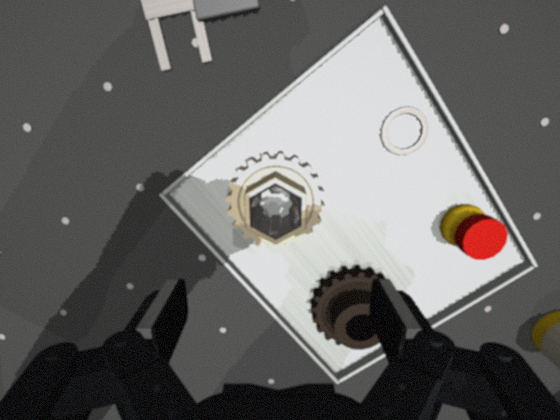

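View pics/g2z.png

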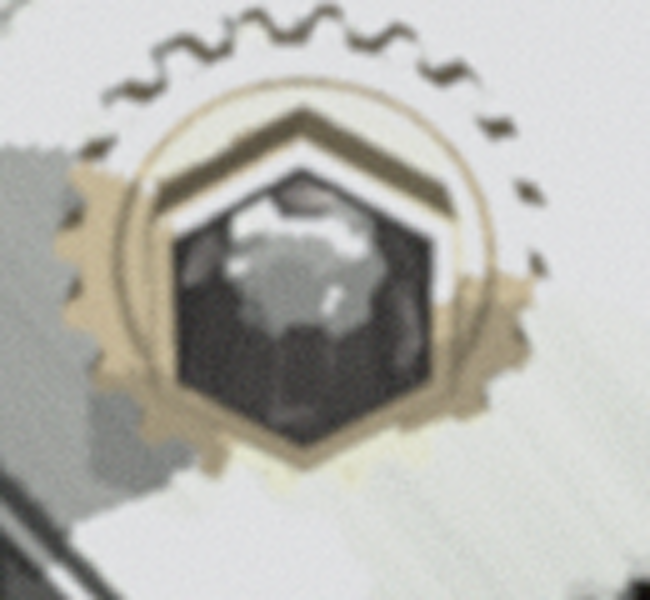

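Run:
```python
from h import *
f=np.load("pics/g2.npz"); c={k:f[k] for k in("R","t","dist_coeffs")}
for k in("vfov","cx","cy"): c[k]=float(f[k])
V=np.array([(304,140),(456,217),(456,378),(304,468),(153,378),(153,215)],float)
X=onplane(c,np.array([215,150])+(V+.5)/5-.5,.046)[:,:2]; print(X.mean(0),np.linalg.norm(X-X.mean(0),axis=1)*2)
for s in [(0,2),(0,3),(1,4),(2,5)]: print(s,(X[s[0]]+X[s[1]])/2)
e=X[[2,5]]-X[[1,4]]; print(np.degrees(np.arctan2(e[:,1],e[:,0]))+90)
P=np.r_[X.mean(0),.046]; R=Ro.from_quat(f["q"]); print("tool frame units",R.inv().apply(P-f["e"])/.025)
```

```text
[0.45428734 0.2937064 ] [0.05310737 0.05577101 0.05598443 0.05823217 0.05605378 0.0558529 ]
(0, 2) [0.46833767 0.29508998]
(0, 3) [0.45373563 0.29254887]
(1, 4) [0.45414389 0.29437153]
(2, 5) [0.4549825  0.29419878]
[-21.37272025 155.1178034 ]
tool frame units [-0.10481518 -0.13438253  4.95480216]
```

```bash
python3 -m inch '[[-0.05,-0.06,0.5,0,0,0,-1],[-0.05,-0.07,0.8,0,0,0,-1],[0,0,0.9,0,0,0,-1],[0,0,0.9,0,0,0,-1],[0,0,0.8,0,0,0,-1],[0,0,0.6,0,0,0,-1],[0,0,0.4,0,0,0,-1],[0,0,0.1,0,0,0,-1]]'
python3 -m inch '[[0,0,0,0,0,0,-0.2],[0,0,0,0,0,0,0],[0,0,0,0,0,0,0.3],[0,0,0,0,0,0,1],[0,0,0,0,0,0,1],[0,0,0,0,0,0,1],[0,0,0,0,0,0,1],[0,0,0,0,0,0,1]]'
python3 - <<'E'
from workcell import bot
from h import *
o=bot.get_obs(); plan(o,np.array([.454,.2913,.25]),-22.9); print(o["ft_torque"],o["joint_pos"])
c=bot.get_calibration("wrist"); p,d=bot.camera("wrist"); cv2.imwrite("pics/g3.png",p)
E
```

```text
clock: 7.5
eef_pos: [0.4531, 0.2936, 0.0429]
tool_rot: [0.98, -0.199, -0.001, 0.001]
ft_force: [0.0, 0.8, 0.4]
grip_width: 0.0858
clock: 8.3
eef_pos: [0.4551, 0.295, 0.046]
tool_rot: [0.98, -0.198, 0.001, -0.001]
ft_force: [0.3, -0.5, 6.2]
grip_width: 0.0484
clock 8.3 pos [0.4551 0.295  0.046 ] yaw -22.89 tilt 0.14 F [ 0.3 -0.5  6.2] w 0.0484
shift units in current tool [ 0.028  0.138 -8.162] in target tool [ 0.018  0.155 -8.162] turn units [-0.0006 -0.0004  0.0001]
[-0.07430186  0.10071856 -0.06886764] [ 5.75116187e-01  4.94803054e-01 -1.94243623e-01  8.79367321e-01
  1.19526197e-04  2.54541088e+00]
```

View pics/g3.png

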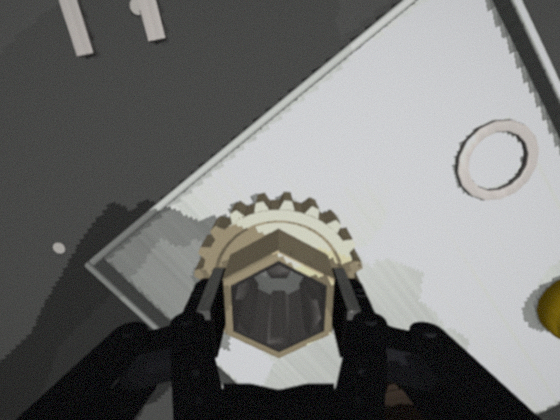

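The hub is gripped on its flats at 48.4 mm opening. Lifting now.

```bash
python3 -m inch '[[0,0,-0.3,0,0,0,1],[0,0,-0.7,0,0,0,1],[0,0,-1,0,0,0,1],[0,0,-1,0,0,0,1],[0,0,-1,0,0,0,1],[0,0,-1,0,0,0,1],[0,0,-1,0,0,0,1],[0,0,-1,0,0,0,1]]'
python3 -m inch '[[0,0,-0.8,0,0,0,1],[0,0,-0.7,0,0,0,1],[0,0,-0.2,0,0,0,1],[0,0,0,0,0,0,1],[0,0,0,0,0,0,1],[0,0,0,0,0,0,1],[0,0,0,0,0,0,1],[0,0,0,0,0,0,1]]'
python3 - <<'E'
from workcell import bot
from h import *
o=bot.get_obs(); plan(o,np.array([.5495,-.192,.255]),-40.3); print(o["ft_torque"])
c=bot.get_calibration("wrist"); p,d=bot.camera("wrist"); np.savez("pics/l1.npz",p=p,d=d,**c,q=o["tool_rot"],e=o["eef_pos"]); cv2.imwrite("pics/l1.png",cv2.resize(p[180:400,170:390],None,fx=2.7,fy=2.7,interpolation=2))
u,v,P=cloud(c,d); Q=Ro.from_quat(o["tool_rot"]).inv().apply(P-o["eef_pos"])
m=(abs(Q[:,0])<.05)&(abs(Q[:,1])<.05)
k=m&(Q[:,2]>.018)&(Q[:,2]<.05); print("disc",k.sum(),Q[k].min(0),Q[k].max(0),np.median(Q[k,2]))
for X in([0,0,-.004],[0,0,.02]): print(proj(c,o["eef_pos"]+Ro.from_quat(o["tool_rot"]).apply(X)))
E
```

```text
clock: 9.15
eef_pos: [0.4533, 0.2939, 0.22]
tool_rot: [0.98, -0.198, -0.001, 0.001]
ft_force: [0.6, 0.3, -3.7]
grip_width: 0.0486
clock: 9.95
eef_pos: [0.454, 0.2943, 0.2615]
tool_rot: [0.98, -0.198, -0.001, 0.001]
ft_force: [-0.2, -0.3, -3.2]
grip_width: 0.0488
clock 9.95 pos [0.454  0.2943 0.2615] yaw -22.89 tilt 0.1 F [-0.2 -0.3 -3.2] w 0.0488
shift units in current tool [11.085 16.435  0.269] in target tool [15.495 12.365  0.258] turn units [0.0005 0.0003 0.0967]
[ 0.01106004  0.03363258 -0.00377567]
disc 8997 [-0.04397055 -0.04110684  0.01800445] [0.04388777 0.04123478 0.04358089] 0.026240969320936395
[[278.85531618 309.356122  ]]
[[278.82975058 280.70136641]]
```

View pics/l1.png

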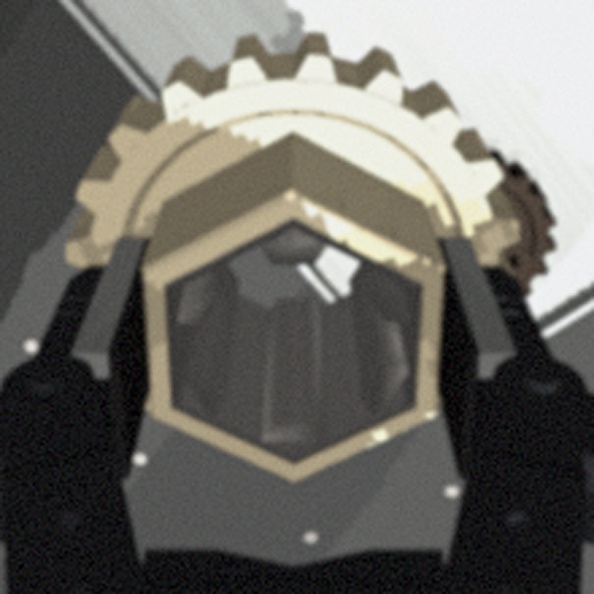

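Run:
```python
from h import *
f=np.load("pics/l1.npz"); c={k:f[k] for k in("R","t","dist_coeffs")}
for k in("vfov","cx","cy"): c[k]=float(f[k])
R=Ro.from_quat(f["q"]); e=f["e"]; u,v,P=cloud(c,f["d"]); Q=R.inv().apply(P-e)
zu=(u-170)*2.7; zv=(v-180)*2.7
for box in((150,166,290,390),(422,438,290,390),(285,300,465,478),(200,230,435,445)):
    k=(zu>box[0])&(zu<box[1])&(zv>box[2])&(zv<box[3]); print("hubtop tool z",np.percentile(Q[k,2],[25,50,75]))
k=(zu>270)&(zu<320)&(zv>70)&(zv<100); print("disc",np.median(Q[k,2]))
V=np.array([(293,190),(442,268),(440,410),(294,480),(150,410),(147,268)],float)
uv=np.array([170,180])+(V+.5)/2.7-.5
for h in(-.0035,-.002,0): 
    X=R.inv().apply(onplane(c,uv,e[2]-h)-e); print(h,X.mean(0),(X[0]+X[3])/2,np.ptp(X[:,0])); 
    a=X[2]-X[1]; b=X[4]-X[5]; print(np.degrees([np.arctan2(a[0],a[1]),np.arctan2(b[0],b[1])]))
k=(Q[:,2]>.018)&(Q[:,2]<.024)&(abs(Q[:,0])<.05)&(abs(Q[:,1])<.05)
print(Q[k].min(0))
```

```text
hubtop tool z [0.00075291 0.00113098 0.00148076]
hubtop tool z [0.00067731 0.00107609 0.00146141]
hubtop tool z [0.0005172  0.0008727  0.00148294]
hubtop tool z [0.00078677 0.00116886 0.00169342]
disc 0.025454282958781556
-0.0035 [-7.33341869e-05 -1.08355836e-03 -3.50142926e-03] [-0.00019782 -0.00067448 -0.00350073] 0.04816927402130715
[ 2.61414527 -2.1638664 ]
-0.002 [-7.24411451e-05 -3.51288739e-05 -1.99997465e-03] [-0.0001985   0.0003791  -0.00199927] 0.048775660381813704
[ 2.61414527 -2.1638664 ]
0 [-7.12504226e-05  1.36277711e-03  1.96483146e-06] [-1.99395002e-04  1.78387641e-03  2.68491769e-06] 0.04958417552915572
[ 2.61414527 -2.1638664 ]
[-0.03841    -0.03619213  0.01800445]
```

```bash
python3 -m inch '[[0,0,0,0,0,0.0322,1],[0,0,0,0,0,0.0322,1],[0,0,0,0,0,0.0323,1],[0.3,0.3,0,0,0,0,1],[0.7,0.7,0,0,0,0,1],[1,1,0,0,0,0,1],[1,1,0,0,0,0,1],[1,1,0,0,0,0,1]]'
python3 -m inch '[[1,1,0,0,0,0,1],[1,1,0,0,0,0,1],[1,1,0,0,0,0,1],[1,1,0,0,0,0,1],[1,1,0,0,0,0,1],[1,1,0,0,0,0,1],[1,1,0,0,0,0,1],[1,1,0,0,0,0,1]]'
python3 -m inch '[[1,1,0,0,0,0,1],[1,1,0,0,0,0,1],[0.8,0.8,0,0,0,0,1],[0.5,0.5,0.2,0,0,0,1],[0.2,0.3,0,0,0,0,1],[0,0,0,0,0,0,1],[0,0,0,0,0,0,1],[0,0,0,0,0,0,1]]'
python3 - <<'E'
from workcell import bot
from h import *
o=bot.get_obs(); plan(o,np.array([.5495,-.192,.255]),-40.3); print(o["joint_pos"])
c=bot.get_calibration("wrist"); p,d=bot.camera("wrist"); np.savez("pics/m1.npz",p=p,d=d,**c,q=o["tool_rot"],e=o["eef_pos"]); cv2.imwrite("pics/m1.png",p)
E
```

```text
clock: 10.8
eef_pos: [0.4656, 0.1517, 0.2622]
tool_rot: [0.939, -0.343, 0.0, 0.0]
ft_force: [0.2, 0.0, -1.9]
grip_width: 0.0483
clock: 11.6
eef_pos: [0.4884, -0.1304, 0.2624]
tool_rot: [0.939, -0.343, -0.0, 0.0]
ft_force: [0.6, 0.4, -3.3]
grip_width: 0.0486
clock: 12.4
eef_pos: [0.4977, -0.2524, 0.2574]
tool_rot: [0.939, -0.344, -0.0, -0.0]
ft_force: [0.8, 0.2, -3.6]
grip_width: 0.0486
clock 12.4 pos [ 0.4977 -0.2524  0.2574] yaw -40.18 tilt 0.02 F [ 0.8  0.2 -3.6] w 0.0486
shift units in current tool [ 0.026 -3.182  0.098] in target tool [ 0.019 -3.182  0.097] turn units [-0.      0.0001  0.0006]
[-4.69380803e-01  3.54540789e-01  1.81053363e-01  1.39770311e+00
  1.63451121e-04  1.80274388e+00]
```

View pics/m1.png

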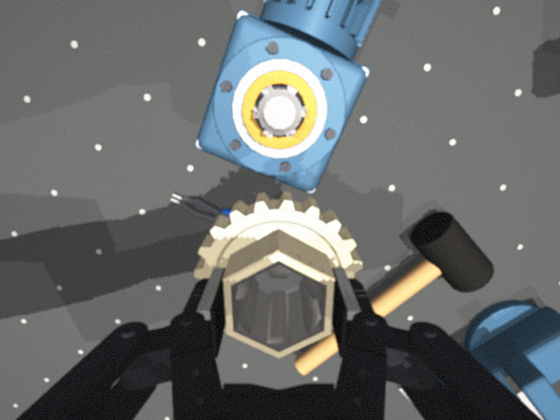

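Run:
```python
from h import *
f=np.load("pics/m1.npz"); c={k:f[k] for k in("R","t","dist_coeffs")}
for k in("vfov","cx","cy"): c[k]=float(f[k])
p=f["p"]; cv2.imwrite("pics/m1z.png",cv2.resize(p[70:150,240:320],None,fx=8,fy=8,interpolation=2))
R=Ro.from_quat(f["q"]); e=f["e"]
hsv=cv2.cvtColor(p,cv2.COLOR_BGR2HSV); y=cv2.inRange(hsv,(15,90,90),(35,255,255)); y[:, :230]=0; y[:,330:]=0; y[160:]=0
ct=max(cv2.findContours(y,cv2.RETR_EXTERNAL,cv2.CHAIN_APPROX_NONE)[0],key=cv2.contourArea); el=cv2.fitEllipse(ct)
X=onplane(c,[el[0]],.118); print("ring",el,X,R.inv().apply(X-e)[0])
u,v,P=cloud(c,f["d"]); m=(abs(u-280)<40)&(abs(v-110)<40)
for lo,hi in((.158,.17),(.1655,.17),(.149,.156),(.113,.122)):
    q=P[m&(P[:,2]>lo)&(P[:,2]<hi)]; a=(q.min(0)+q.max(0))/2; print(lo,len(q),a,np.ptp(q,axis=0),R.inv().apply(a-e))
print(proj(c,[[.5495,-.192,.167],[.5495,-.192,.153]]))
```

```text
ring ((278.93878173828125, 109.46629333496094), (73.78471374511719, 77.17085266113281), 3.2833049297332764) [[ 0.54935741 -0.19119967  0.118     ]] [ 7.49787477e-05 -8.00639314e-02  1.39442241e-01]
0.158 1574 [ 0.54878813 -0.19234923  0.16412192] [0.02830893 0.02840474 0.00934518] [ 0.00036237 -0.07882152  0.09332011]
0.1655 624 [ 0.54865744 -0.19260709  0.16714818] [0.02082621 0.02135424 0.00329265] [ 0.00042763 -0.0785404   0.0902938 ]
0.149 280 [ 0.54901814 -0.19240571  0.15147673] [0.0357928  0.03586174 0.00494106] [ 0.00057986 -0.07892591  0.10596522]
0.113 2580 [ 0.54893342 -0.1924532   0.11644986] [0.05916091 0.05965271 0.00588887] [ 0.00056053 -0.07883257  0.1409921 ]
[[279.97675285 111.65312728]
 [279.90060267 111.1643675 ]]
```

View pics/m1z.png

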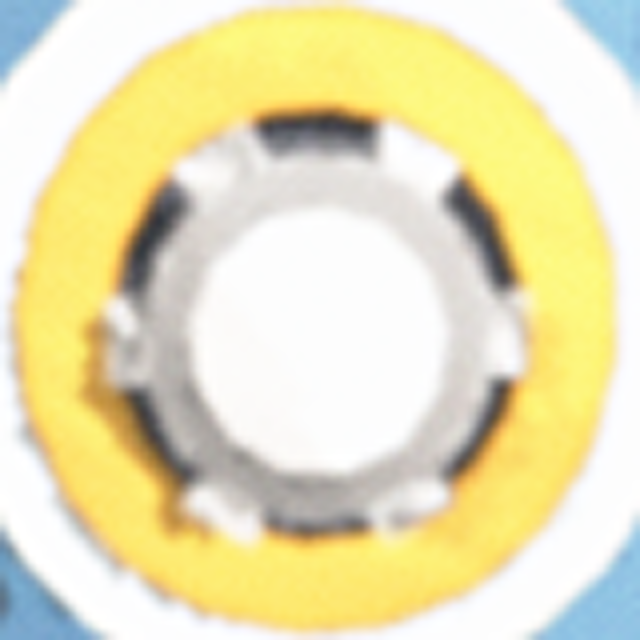

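Run:
```python
from h import *
for n in("m1","l1"):
    f=np.load(f"pics/{n}.npz"); c={k:f[k] for k in("R","t","dist_coeffs")}
    for k in("vfov","cx","cy"): c[k]=float(f[k])
    p=f["p"]; R=Ro.from_quat(f["q"]); e=f["e"]
    u,v,P=cloud(c,f["d"]); Q=R.inv().apply(P-e)
    k=(abs(Q[:,2]-.001)<.003)&(abs(Q[:,0])<.008)&(abs(Q[:,1])<.04); q=Q[k]; h=q[:,1]
    print(n,"hub vertex y",np.percentile(h[h<0],[0,2]),np.percentile(h[h>0],[98,100]), "expected +-28.9")
    # inner bore edge
    for s in(-1,1):
        k=(abs(Q[:,2]-.001)<.002)&(abs(Q[:,0])<.012)&(Q[:,1]*s>0)&(abs(Q[:,1])<.035)
        print(s,k.sum(),Q[k,1].min(),Q[k,1].max())
    k=(abs(Q[:,2]-.0255)<.003)&(abs(Q[:,0])<.03)&(Q[:,1]<0)&(Q[:,1]>-.06); r=Q[k]
    edge=[ (x,r[abs(r[:,0]-x)<.001][:,1].min()) for x in np.arange(-.028,.029,.004)]
    print("centre y est", [round((yy+np.sqrt(.044**2-x*x))*1e3,1) for x,yy in edge])
if 1:
    f=np.load("pics/m1.npz"); cv2.imwrite("pics/m1h.png",cv2.resize(f["p"][185:365,190:370],None,fx=4,fy=4)[:600])
```

```text
m1 hub vertex y [-0.0261209  -0.02516782] [0.02976213 0.03148234] expected +-28.9
-1 1043 -0.026089867684389836 -0.007878900091146312
1 808 0.013887600951091766 0.031482340534726795
centre y est [np.float64(6.9), np.float64(2.4), np.float64(3.3), np.float64(7.5), np.float64(2.8), np.float64(2.8), np.float64(7.4), np.float64(6.1), np.float64(2.9), np.float64(7.1), np.float64(7.2), np.float64(2.9), np.float64(2.7), np.float64(7.4), np.float64(2.9)]
l1 hub vertex y [-0.0258997  -0.02518219] [0.02958199 0.0314697 ] expected +-28.9
-1 1030 -0.025899704500945725 -0.007577412056607188
1 803 0.013591956517983185 0.03146969533085025
centre y est [np.float64(7.1), np.float64(2.2), np.float64(3.2), np.float64(7.1), np.float64(2.7), np.float64(2.7), np.float64(7.3), np.float64(6.4), np.float64(2.8), np.float64(7.4), np.float64(7.4), np.float64(2.9), np.float64(5.7), np.float64(6.8), np.float64(2.6)]
```

```bash
python3 -m inch '[[0.02,-0.4,0,0,0,0,1],[0,-0.8,0,0,0,0,1],[0,-0.8,0,0,0,0,1],[0,-0.7,0,0,0,0,1],[0,-0.4,0,0,0,0,1],[0,-0.16,0,0,0,0,1],[0,0,0,0,0,0,1],[0,0,0,0,0,0,1]]'
python3 -m inch '[[0,0,0.3,0,0,0,1],[0,0,0.4,0,0,0,1],[0,0,0.4,0,0,0,1],[0,0,0.3,0,0,0,1],[0,0,0.2,0,0,0,1],[0,0,0,0,0,0,1],[0,0,0,0,0,0,1],[0,0,0,0,0,0,1]]'
python3 - <<'E'
from workcell import bot
from h import *
o=bot.get_obs(); plan(o,np.array([.5495,-.192,.155]),-40.3)
p,d=bot.camera("wrist"); cv2.imwrite("pics/n1.png",cv2.resize(p[180:380,180:380],None,fx=3,fy=3,interpolation=2))
p,d=bot.camera("scene"); cv2.imwrite("pics/n2.png",cv2.resize(p[120:240,170:310],None,fx=5,fy=5,interpolation=2))
E
```

```text
clock: 13.25
eef_pos: [0.5504, -0.1921, 0.2571]
tool_rot: [0.939, -0.345, -0.0, 0.0]
ft_force: [-0.2, -0.2, -3.0]
grip_width: 0.0487
clock: 14.05
eef_pos: [0.551, -0.1918, 0.2177]
tool_rot: [0.939, -0.344, 0.0, 0.0]
ft_force: [0.3, -0.6, -2.7]
grip_width: 0.0482
clock 14.05 pos [ 0.551  -0.1918  0.2177] yaw -40.28 tilt 0.04 F [ 0.3 -0.6 -2.7] w 0.0482
shift units in current tool [-0.044  0.046  2.508] in target tool [-0.042  0.045  2.508] turn units [-0.     -0.0002  0.0001]
```

View pics/n1.png

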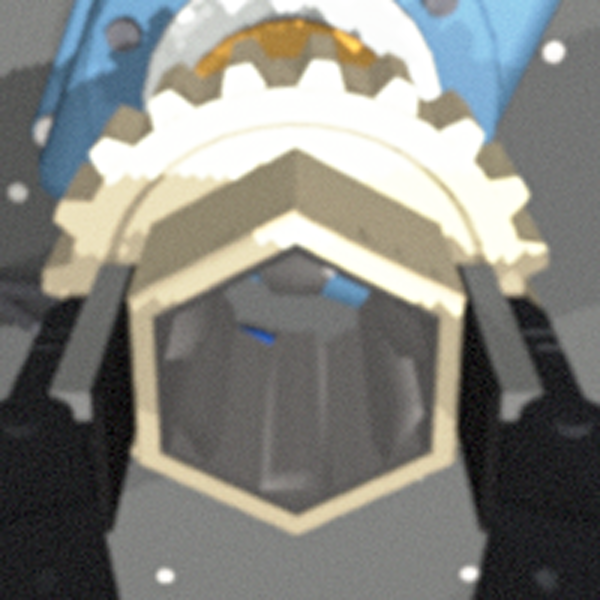

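View pics/n2.png

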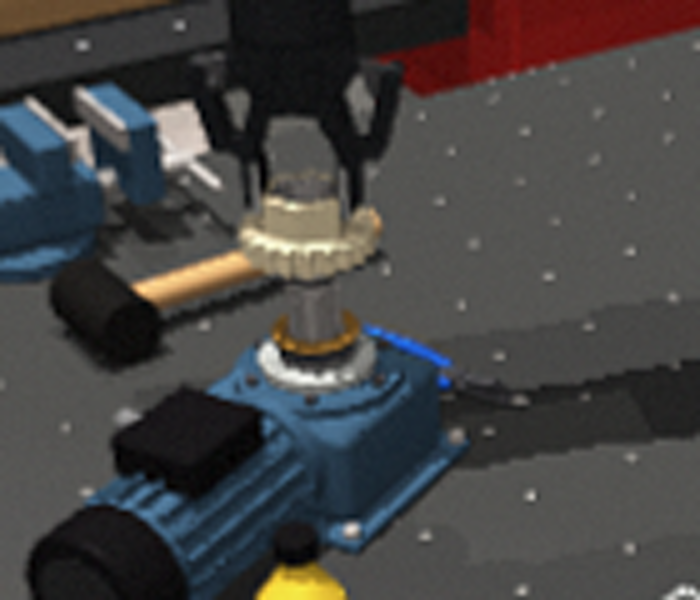

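Run:
```python
from workcell import bot
from h import *
o=bot.get_obs(); c=bot.get_calibration("wrist"); p,d=bot.camera("wrist")
R=Ro.from_quat(o["tool_rot"]); e=o["eef_pos"]; t=np.linspace(0,2*np.pi,73); plan(o,e,-40.3)
s=6; im=cv2.resize(p[230:330,225:335],None,fx=s,fy=s,interpolation=2)
def dr(W,col):
    q=((proj(c,W)-[225,230]+.5)*s-.5).astype(int); cv2.polylines(im,[q.reshape(-1,1,2)],True,col,1)
circ=lambda r,x,y,z: np.c_[x+r*np.cos(t),y+r*np.sin(t),0*t+z]
dr(circ(.0142,.549,-.1923,.162),(0,0,255)); dr(circ(.0105,.549,-.1923,.167),(0,0,255))
dr(e+R.apply(circ(.0155,0,.0027,.043)),(0,255,0)); dr(e+R.apply(circ(.0155,0,.0027,.001)),(255,255,0))
cv2.imwrite("pics/n3.png",im)
u,v,P=cloud(c,d)
k=(u>262)&(u<302)&(v>265)&(v<295); Pk=P[k]
for lo in np.arange(.1,.2,.01): print(round(lo,2),((Pk[:,2]>lo)&(Pk[:,2]<lo+.01)).sum(),end=' ')
```

```text
clock 14.15 pos [ 0.551  -0.1918  0.2178] yaw -40.29 tilt 0.05 F [ 0.5  0.5 -3. ] w 0.0489
shift units in current tool [0. 0. 0.] in target tool [0. 0. 0.] turn units [-0.     -0.0003  0.0001]
0.1 0 0.11 0 0.12 0 0.13 0 0.14 0 0.15 0 0.16 0 0.17 128 0.18 42 0.19 1
```

View pics/n3.png

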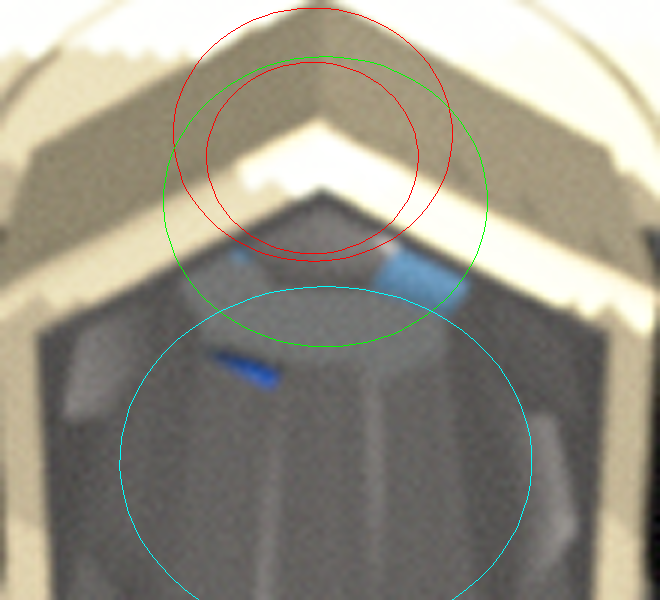

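```bash
python3 -m inch '[[0,0,0.1,0,0,0,1],[0,0,0.1,0,0,0,1],[0,0,0.1,0,0,0,1],[0,0,0.1,0,0,0,1],[0,0,0.1,0,0,0,1],[0,0,0.1,0,0,0,1],[0,0,0,0,0,0,1],[0,0,0,0,0,0,1]]'
python3 - <<'E'
from workcell import bot
from h import *
for i in range(3):
  o=bot.get_obs(); plan(o,np.array([.549,-.1923,.155]),-40.3); print(o["ft_torque"]); bot.camera("top")
E
```

```text
clock: 15.0
eef_pos: [0.5508, -0.1915, 0.2021]
tool_rot: [0.939, -0.344, -0.0, -0.0]
ft_force: [0.6, 0.8, -2.6]
grip_width: 0.0484
clock 15.0 pos [ 0.5508 -0.1915  0.2021] yaw -40.28 tilt 0.03 F [ 0.6  0.8 -2.6] w 0.0484
shift units in current tool [-0.033  0.069  1.882] in target tool [-0.034  0.069  1.882] turn units [-0.      0.0002  0.0001]
[ 0.20234842 -0.15936067  0.02820883]
clock 15.05 pos [ 0.5508 -0.1915  0.2022] yaw -40.28 tilt 0.02 F [ 0.1  0.8 -3.2] w 0.0486
shift units in current tool [-0.033  0.069  1.887] in target tool [-0.034  0.069  1.887] turn units [0.     0.0001 0.0001]
[ 0.17644657 -0.10401948  0.04552766]
clock 15.1 pos [ 0.5508 -0.1916  0.2023] yaw -40.28 tilt 0.01 F [ 0.5  1.4 -2.7] w 0.0486
shift units in current tool [-0.035  0.067  1.891] in target tool [-0.036  0.067  1.891] turn units [0.     0.0001 0.0001]
[ 0.11290395 -0.14416188 -0.006441  ]
```

```bash
python3 -m inch '[[-0.01,-0.03,0,0,0,0,1],[0,0,0.08,0,0,0,1],[0,0,0.08,0,0,0,1],[0,0,0.08,0,0,0,1],[0,0,0.08,0,0,0,1],[0,0,0.08,0,0,0,1],[0,0,0,0,0,0,1],[0,0,0,0,0,0,1]]'
python3 - <<'E'
from workcell import bot
from h import *
for i in range(2):
  o=bot.get_obs(); plan(o,np.array([.549,-.1923,.155]),-40.3); print(o["ft_torque"]); bot.camera("top")
E
```

```text
clock: 15.95
eef_pos: [0.5509, -0.191, 0.1921]
tool_rot: [0.939, -0.344, -0.0, 0.0]
ft_force: [0.5, 1.2, -3.3]
grip_width: 0.0488
clock 15.95 pos [ 0.5509 -0.191   0.1921] yaw -40.29 tilt 0.04 F [ 0.5  1.2 -3.3] w 0.0488
shift units in current tool [-0.025  0.087  1.482] in target tool [-0.025  0.087  1.482] turn units [0.0002 0.0001 0.    ]
[ 0.01448184  0.00701526 -0.00152705]
clock 16.0 pos [ 0.5509 -0.191   0.1922] yaw -40.29 tilt 0.03 F [-1.  -0.3 -3.5] w 0.0484
shift units in current tool [-0.026  0.088  1.487] in target tool [-0.027  0.089  1.487] turn units [0.0001 0.0001 0.    ]
[ 0.01027265  0.03267861 -0.00726583]
```

```bash
python3 -m inch '[[0,0,0.08,0,0,0,1],[0,0,0.08,0,0,0,1],[0,0,0.08,0,0,0,1],[0,0,0.08,0,0,0,1],[0,0,0.08,0,0,0,1],[0,0,0,0,0,0,1],[0,0,0,0,0,0,1],[0,0,0,0,0,0,1]]'
python3 -m inch '[[0,0,0.08,0,0,0,1],[0,0,0.08,0,0,0,1],[0,0,0.08,0,0,0,1],[0,0,0.08,0,0,0,1],[0,0,0.08,0,0,0,1],[0,0,0,0,0,0,1],[0,0,0,0,0,0,1],[0,0,0,0,0,0,1]]'
python3 - <<'E'
from workcell import bot
from h import *
for i in range(2):
  o=bot.get_obs(); plan(o,np.array([.549,-.1923,.155]),-40.3); print(o["ft_torque"]); bot.camera("top")
E
```

```text
clock: 16.85
eef_pos: [0.551, -0.1909, 0.182]
tool_rot: [0.939, -0.344, -0.0, -0.0]
ft_force: [1.6, 1.4, -3.6]
grip_width: 0.0486
clock: 17.65
eef_pos: [0.551, -0.1909, 0.1719]
tool_rot: [0.939, -0.344, -0.0, -0.0]
ft_force: [1.5, 1.7, -4.3]
grip_width: 0.0486
clock 17.65 pos [ 0.551  -0.1909  0.1719] yaw -40.28 tilt 0.03 F [ 1.5  1.7 -4.3] w 0.0486
shift units in current tool [-0.025  0.095  0.675] in target tool [-0.025  0.095  0.675] turn units [0.0001 0.0002 0.0001]
[ 0.23904665 -0.44099588 -0.00173979]
clock 17.7 pos [ 0.551  -0.1909  0.1719] yaw -40.28 tilt 0.04 F [ 2.4  0.8 -4.7] w 0.0487
shift units in current tool [-0.024  0.094  0.677] in target tool [-0.025  0.095  0.677] turn units [0.0001 0.0002 0.0001]
[ 0.28370812 -0.50222162  0.06059455]
```

```bash
python3 -m inch '[[0.01,-0.02,0.05,0,0,0,1],[0,0,0.08,0,0,0,1],[0,0,0.08,0,0,0,1],[0,0,0.08,0,0,0,1],[0,0,0.08,0,0,0,1],[0,0,0.06,0,0,0,1],[0,0,0,0,0,0,1],[0,0,0,0,0,0,1]]'
python3 -m inch '[[0,0,0.08,0,0,0,1],[0,0,0.08,0,0,0,1],[0,0,0.06,0,0,0,1],[0,0,0.06,0,0,0,1],[0,0,0,0,0,0,1],[0,0,0,0,0,0,1],[0,0,0,0,0,0,1],[0,0,0,0,0,0,1]]'
python3 - <<'E'
from workcell import bot
from h import *
for i in range(2):
  o=bot.get_obs(); plan(o,np.array([.549,-.1923,.155]),-40.3); print(o["ft_torque"]); bot.camera("top")
E
```

```text
clock: 18.55
eef_pos: [0.5513, -0.1909, 0.1613]
tool_rot: [0.939, -0.344, -0.0, 0.0]
ft_force: [0.0, 0.6, -3.3]
grip_width: 0.0484
clock: 19.35
eef_pos: [0.5516, -0.1909, 0.1556]
tool_rot: [0.939, -0.344, 0.0, 0.0]
ft_force: [-1.6, 0.4, 4.7]
grip_width: 0.0487
clock 19.35 pos [ 0.5516 -0.1909  0.1556] yaw -40.29 tilt 0.06 F [-1.6  0.4  4.7] w 0.0487
shift units in current tool [-0.043  0.112  0.022] in target tool [-0.043  0.112  0.022] turn units [-0.     -0.0003  0.    ]
[ 0.32041114  0.59303496 -0.03377288]
clock 19.4 pos [ 0.5516 -0.1909  0.1556] yaw -40.29 tilt 0.06 F [-2.8  1.1  6.3] w 0.0486
shift units in current tool [-0.043  0.112  0.023] in target tool [-0.043  0.112  0.023] turn units [-0.0001 -0.0003  0.0001]
[0.32381881 0.60604022 0.00941203]
```

```bash
python3 -m inch '[[0,0,0.04,0,0,0,1],[0,0,0.04,0,0,0,1],[0,0,0.04,0,0,0,1],[0,0,0.04,0,0,0,1],[0,0,0,0,0,0,1],[0,0,0,0,0,0,1],[0,0,0,0,0,0,1],[0,0,0,0,0,0,1]]'
python3 - <<'E'
from workcell import bot
from h import *
for i in range(2):
  o=bot.get_obs(); plan(o,np.array([.549,-.1923,.155]),-40.3); print(o["ft_torque"]); bot.camera("top")
E
```

```text
clock: 20.25
eef_pos: [0.5516, -0.1908, 0.1539]
tool_rot: [0.939, -0.344, 0.001, 0.0]
ft_force: [-6.2, 3.5, 16.1]
grip_width: 0.0485
clock 20.25 pos [ 0.5516 -0.1908  0.1539] yaw -40.29 tilt 0.15 F [-6.2  3.5 16.1] w 0.0485
shift units in current tool [-0.042  0.114 -0.045] in target tool [-0.042  0.114 -0.045] turn units [-0.0003 -0.0008  0.    ]
[ 0.61799046  1.58261797 -0.03181564]
clock 20.3 pos [ 0.5517 -0.1908  0.1539] yaw -40.29 tilt 0.15 F [-7.1  2.4 15.8] w 0.0489
shift units in current tool [-0.043  0.114 -0.044] in target tool [-0.043  0.114 -0.044] turn units [-0.0003 -0.0008  0.    ]
[ 0.6845997   1.53321928 -0.01427547]
```

```bash
python3 -m inch '[[-0.02,0,0,0,0,0,1],[-0.02,0.01,0,0,0,0,1],[0,0,0,0,0,0,1],[0,0,0.03,0,0,0,1],[0,0,0.03,0,0,0,1],[0,0,0,0,0,0,1],[0,0,0,0,0,0,1],[0,0,0,0,0,0,1]]'
python3 - <<'E'
from workcell import bot
from h import *
o=bot.get_obs(); plan(o,np.array([.549,-.1923,.155]),-40.3); print(o["ft_torque"])
c=bot.get_calibration("wrist"); p,d=bot.camera("wrist"); cv2.imwrite("pics/f1.png",p)
R=Ro.from_quat(o["tool_rot"]); u,v,P=cloud(c,d); Q=R.inv().apply(P-o["eef_pos"])
zu=(u-170)*2.7; zv=(v-180)*2.7
for box in((150,166,290,390),(422,438,290,390),(270,320,70,100)):
    k=(zu>box[0])&(zu<box[1])&(zv>box[2])&(zv<box[3]); print("tool z",np.median(Q[k,2]),"world z",np.median(P[k,2]))
p,d=bot.camera("scene"); cv2.imwrite("pics/f2.png",cv2.resize(p[120:240,170:310],None,fx=5,fy=5,interpolation=2))
E
```

```text
clock: 21.15
eef_pos: [0.5516, -0.1908, 0.1538]
tool_rot: [0.939, -0.344, 0.003, 0.0]
ft_force: [-6.4, 2.1, 21.2]
grip_width: 0.0488
clock 21.15 pos [ 0.5516 -0.1908  0.1538] yaw -40.3 tilt 0.32 F [-6.4  2.1 21.2] w 0.0488
shift units in current tool [-0.039  0.113 -0.047] in target tool [-0.039  0.113 -0.047] turn units [-0.0006 -0.0017  0.    ]
[0.67280897 1.78406357 0.01769754]
tool z 0.0008371906302444485 world z 0.1528679043070361
tool z 0.0010642618248548064 world z 0.15288074402544796
tool z 0.025453121300397882 world z 0.12843244714877544
```

View pics/f1.png

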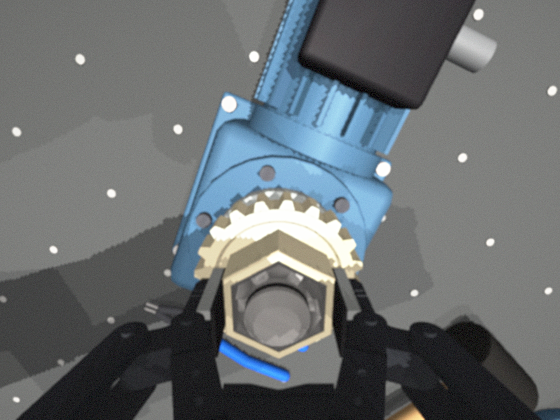

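View pics/f2.png

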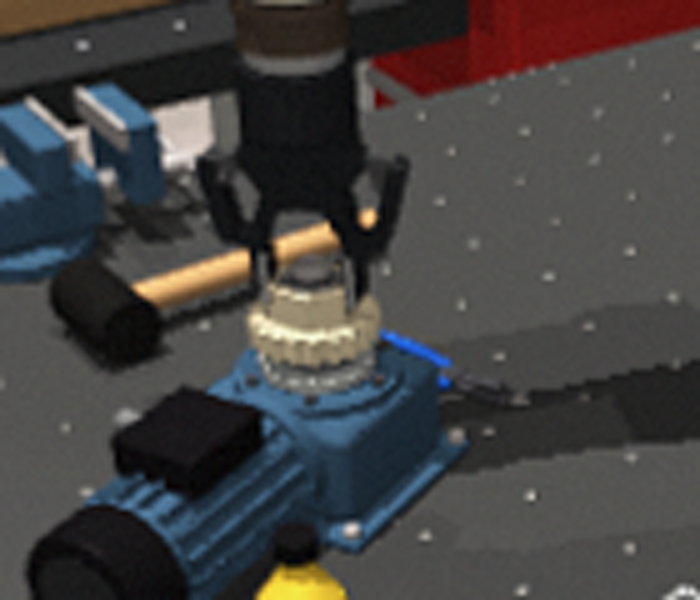

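The gear is bottomed. Lowering the command by 1.5 mm more moved it only 0.1 mm, and the force rose to a net of about 24 N. The hub top reads 0.153 m, against 0.154 m expected at home. Handing in.

Run:
```python
from workcell import bot
o=bot.get_obs(); print(o["clock"],o["eef_pos"],o["ft_force"],o["grip_width"],abs(o["joint_vel"]).max()); print(bot.job_done())
```

```text
21.25 [ 0.55155645 -0.19073949  0.15382337] [-5.88791728  1.61607376 21.14073377] 0.04872785251944238 0.0019866154194843116
the job is handed in; nothing more can be done
None
```

I took the new gear by two flats of its hub, lined it up with the splines and slid it down the shaft. It is pressed against the bottomed thrust ring, and the job was handed in at 21.3 s with the arm still gripping and pressing.

**Last checks:**
- **Height:** the hub top measures about 0.153 m, against 0.154 m when fully home; the camera also read about 1 mm low in the tray.
- **Seating:** the last 1.5 mm of downward command moved the gear only about 0.1 mm, so it is on a hard stop.
- **Push and grip:** the wrist reads about 21 N upward. Allowing for the gear's weight, that is about 24 N on the ring, against the 12 N needed. The finger opening is 48.7 mm, and the TCP is about 43 mm above the underside.
- **Squareness and stillness:** the tool is tilted 0.3°, and the joints are practically still.

**Not perfect or not checked:**
- About 6 N of side force remained, and a small corrective shift did not remove it.
- The measured TCP, corrected for how the gear sits in the grip, puts the gear axis about 2 mm from where the cameras put the shaft axis. I took that as calibration error, because the gear slid down the splines freely.
- I never aimed at or touched the other items, but I did not measure their positions again at the end.

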